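Fit the right carousel on the bench sampler

TASK

Swing the bench sampler's arm fully aside to its stop and leave it parked. Of the three empty carousels, take the one whose two keyways match the two keys on the sampler's spindle, slide it over the spindle top until it rests on the spring balls and let it go, so that it settles; then press down on its hub until it is fully home on its seat. Leave the other carousels and everything else on the bench where they are.

Things in the scene. Friction and masses are not known exactly. Their poses are not given: they have to be found in the camera images.
- spindle_seat (a point): Seat of the bench sampler, a fixed low putty-coloured box (170 x 250 x 50 mm, its yaw varies) with an upright steel spindle of 20 mm diameter. The point is on the spindle axis at the top of the round seat flange (60 mm across), 54 mm above the bench; z up. Fully home, the carousel's underside is at this height.
- spindle_top (a point): Top of the spindle, on its axis, 70 mm above the seat; the last 8 mm taper to 10 mm diameter. Same axes as the seat. Two keys (7 mm wide, reaching 16 mm from the axis) run up the spindle from the seat to 55 mm above it, then 4 mm wide to 60 mm: one towards this frame's +x, the other 120 degrees anticlockwise from it seen from above.
- spring_balls (a point): Point on the spindle axis 46 mm above the seat, level with three sprung polished balls that stand 3 mm out of the spindle at 60, 180 and 300 degrees from +x. The right carousel, slid on, rests on them, its underside about 50 mm above the seat. A steady downward push of 5 to 10 N drives it past them and on down, 50 mm in all, to the seat; the balls then spring out above the hub.
- pivot (a point): Hinge of the sampler arm, a vertical axis on a post (15 mm radius) 135 mm from the spindle along the sampler's +y; 165 mm above the bench, same axes as the seat. The arm is a level bar 22 mm square, centred 2 mm above this point, 135 mm long to the head. Nothing of the sampler is higher than 195 mm above the bench.
- sampler_arm (a joint): Angle of the arm. 0: it points along the sampler's -y, its head right over the spindle. It grows as the arm swings anticlockwise seen from above, over the sampler's +x side, to the parked stop at 1.75. It starts between 0 and 0.35, needs about 0.5 N at the head to move and stays where it is left.
- head (a point): Middle of the arm 135 mm from the hinge, inside its dark head (34 mm wide, 30 mm along the arm, from 139 to 195 mm above the bench, with a 10 mm long guide tube below).
- carousel_a_mid (a point): Middle, half-way up (21 mm above the underside), of an empty carousel: dark disc 100 mm across, 14 mm thick, 12 vial holes; round aluminium hub 48 mm across rising to 42 mm above the underside. z up, 0.15 to 0.31 kg. Bore 23 mm, right through, with two keyways 10 mm wide out to 18 mm from the axis: one along +x, one 120 degrees anticlockwise from it seen from above.
- carousel_b_mid (a point): The same point of another carousel, alike in all but its keyways: one along +x and one 180 degrees from it.
- carousel_c_mid (a point): The same point of the third carousel, alike in all but its keyways: one along +x and one 75 degrees anticlockwise from it.
- dropper: Amber dropper bottle, 36 mm in diameter, 114 mm tall; origin at the centre of its underside. Stands among the carousels.
- solvent: Glass bottle with blue cap, 68 mm in diameter, 145 mm tall; origin at the centre of its underside.
- vial_rack: White block with small vials, 56 x 104 mm, 44 mm tall; origin at the centre of its underside.
- beaker: Glass beaker, 56 mm in diameter, 62 mm tall; origin at the centre of its underside.
- wrench: Steel wrench 130 mm long lying flat, along its own x axis.
- septa_jar: Small glass jar with white cap, 48 mm in diameter, 46 mm tall; origin at the centre of its underside.
- driver: Screwdriver 150 mm long with a black handle, lying flat along its own x axis.
- tips_box: Clear plastic box 85 x 60 x 38 mm; origin at the centre of its underside.
Not all that is in view belongs to the job. What is shaped like the part that bears carousel_a_mid but orange or pink is not meant.

How it is judged (in metres and radians):
On the way, in this order (a step that is already met when the one before it is completed fails the run):
1. the sampler arm is swung aside to its parked stop (past 1.5 rad) (value of joint sampler_arm above 1.5 rad), for 0.1 s.
2. the matching carousel (a) stands on the spindle, keyways over the keys, resting on the spring balls and let go (horizontal distance between carousel_a_mid and spindle_seat below 0.006 m and z of carousel_a_mid in the frame of spindle_seat between 0.035 and 0.077 m and contact force between the fingers and carousel_a below 0.05 N), for 0.25 s.
3. it is pressed fully home on its seat (z of carousel_a_mid in the frame of spindle_seat below 0.0235 m and horizontal distance between carousel_a_mid and spindle_seat below 0.004 m), for 0.2 s.
At the end, for the whole second after the job is handed in: The matching carousel is fully home on the seat (within 2.5 mm of its height, 4 mm sideways, upright within 3 degrees), released; the sampler arm is parked (past 1.5 rad of its 1.75); the other two carousels are within 30 mm of where they started (all of step 3 and angle between carousel_a_mid's own z axis and vertical below 0.05 rad and value of joint sampler_arm above 1.5 rad and distance of each of carousel_b_mid, carousel_c_mid from where it was at the start of the episode below 0.03 m); the robot touches nothing.
It fails at once if another carousel is shifted by more than 30 mm (distance of any of carousel_b_mid, carousel_c_mid from where it was at the start of the episode above 0.03 m).
It fails at once if a bottle, jar or other bystander is shifted by more than 30 mm (distance of any of dropper, solvent, vial_rack, beaker, wrench, septa_jar, driver, tips_box from where it was at the start of the episode above 0.03 m).
It fails at once if a bottle is tipped over (angle between any of dropper, solvent's own z axis and vertical above 0.5 rad).
It also fails if it takes over 69 s, if anything falls off the work surface, if the arm or the gripper's body presses on something with over 40 N, if the wrist force passes 120 N, or if a joint passes its speed limit or range.

ROBOT

A 6-joint arm with a two-finger parallel gripper is mounted at the origin on the work surface. World frame = base frame: x ahead of the robot, y to its left, z up, the work surface at z = 0. Lengths are in mm, angles in rad, forces in N, time in s.
With the tool pointing down it reaches from about 400 to 925 mm from the base axis. Payload 12.5 kg.
Tool frame: the origin (TCP) lies at the very end of the fingers, on their centre line; the grasp point (between the pads) lies 19 mm behind it (env.grasp_offset is the distance from the TCP to the grasp point, in mm); z points along the fingers, y is the direction in which the jaws open and shut (so a half turn about z gives the same grasp; the last joint's range is limited). The gripper opens to 95 mm and grips with 3 to 60 N. Pads are 20 mm wide; open, the fingers measure 119 mm over their backs; the gripper's body (75 mm by 180 mm) begins 59 mm behind the grasp point.
Start: joints at [-1.271, 0.491, 1.559, -0, 1.092, -0.106], TCP at [246.745, -574.25, 214.661] pointing down, gripper open.
Joint ranges: [-3.1, 3.1], [-0.84, 2.19], [0.05, 2.79], [-1.13, 4.28], [0.06, 2.93], [-2.69, 2.69]. Speed limits (rad/s): [2.22, 2.22, 2.79, 3.14, 3.14, 3.14].

INTERFACE

Orientations are given as [roll, pitch, yaw] about the fixed x, y, z axes, in that order (R = Rz(yaw) Ry(pitch) Rx(roll)).
In Python, from cell import env gives the robot as it stands. The module is installed in compiled form; this text tells all that it offers.
- The arm moves only by the shell command python3 -m pendant 'ROWS'. ROWS is JSON, one flat list of numbers, 5 for each row, row after row: the shift along the tool's x, y, z as a fraction of full scale, then the turn about the tool's z as a fraction of full scale, then the gripper's target within -1 to 1 (shut at 1, half-way at 0, fully open at -1). In form: [x, y, z, turn, grip, x, y, z, turn, grip, ...]. A call has 1 to 10 rows; each row shifts and turns the commanded pose from where the row before left it, along the tool's axes as they then stand; what a row does not reach is not made up. Full scale, the value 1, is 0.4 m for a shift and 180 degrees for a turn. A row lasts 1/8 s, in which the tool goes at most 62.5 mm and 10.7 degrees, less where a joint would pass 70% of its speed; a pose out of reach is approached as far as the arm can. A call with a number of a shift or a turn outside -1 to 1 is refused whole. A call with a gripper value outside its range is refused whole. The fingers move at their own pace and stop on an object; the grip force is fixed at half the most. Time passes only in rows, so rows that do not move let the fingers close. It gives the time, the measured TCP pose, the force and the opening at its end, in the units of the state.
- env.state(): the state, without advancing time (a new reading comes with each control period).
- env.read_camera(name): name is "scene" or "side" or "wrist"; returns the picture (480x640x3 uint8, red, green, blue); there is no depth.
- env.camera_model(name): a dict with "fx", "fy", "cx", "cy" (pixels), "view" (4x4, takes a point from world to camera coordinates); the wrist camera has in their place "tool_from_camera" (4x4, takes a point from camera to tool coordinates, whose origin is the TCP and whose axes are the flange's). Camera axes: x right, y down, z forward; pixel columns grow to the right and rows downward; lengths in mm; the calibration is good to about 2 mm. The wrist camera is an equidistant fisheye: a pixel r from the principal point sees the ray r / f radians off the axis. A picture is of the moment at which its call begins: read the wrist's pose just before it. camera_model takes no time and is no camera call.
- env.job_done(): hands the job in, once; it reports no verdict.
Trained networks look in the newest picture that a camera, given by its name, has taken for a name from the list of things; names that differ only in an ending like _2 or _b are one class to them, and where a whole thing is asked for, a point or a joint stands for the part that bears it (a point fixed in the world has none). Each returns a list of dicts, best first, with "confidence" (0 to 1); they miss things now and then, are a little off and sometimes report something else, mostly with a low value. They report only what shows in the picture. A call takes as long as a camera call. They do not tell look-alikes from the thing itself.
- env.masks_of(thing, camera): "region" (480x640 bool, what is visible of it).
- env.landmark_of(thing, camera): "xyz" ([x, y, z] in mm, in world coordinates, good to about 4 mm: a listed point, or the origin of a listed thing).
The state is a dict: "t": time; "joints": joint angles; "qvel": joint speeds; "tau": joint torques, N m; "eef_pos": TCP position; "tcp_rot": TCP orientation; "ft_force": force on the tool from outside, world axes, zero at the start; "moment": the same for the moment, N m; "opening": opening from 0.0 (shut) to 1.0 (fully open).
Only numpy, scipy, OpenCV 4.12 (cv2) and the standard library are available. Lean on these libraries where they do the work, as an engineer would, in place of code of your own. Each camera call takes 0.05 s, during which the arm holds its last target.

## Working session

There is one attempt and no reset: what is moved stays moved. The work goes in short steps, Python scripts to look and compute and a shell command to move; the robot and the scene stay as the last step left them, time stands still between calls to the robot, and variables do not carry over. Pictures are saved under pics/ and viewed, and the job is handed in when it is done.

```bash
ls; mkdir -p pics
python3 - <<'E'
from cell import env
import cv2
for n in ["scene","side","wrist"]:
    im=env.read_camera(n); cv2.imwrite(f"pics/{n}0.png",im[:,:,::-1])
    m=env.camera_model(n); print(n,m)
for th in ["carousel_a_mid","spindle_top","spindle_seat","pivot","head"]:
  for c in ["scene","side","wrist"]:
    try:
        for r in env.landmark_of(th,c): print(th,c,r)
    except Exception as e: print(th,c,e)
print(env.state())
E
```

```text
pics
scene {'fx': 500.1889181822302, 'fy': 500.1889181822302, 'cx': 315.97880322926034, 'cy': 240.70721109964222, 'view': array([[ 4.28693215e-01,  9.03419688e-01, -7.41589239e-03,
        -2.01402309e+02],
       [ 7.71408785e-01, -3.70299039e-01, -5.17500829e-01,
        -3.24702999e+02],
       [-4.70266535e-01,  2.16128410e-01, -8.55650569e-01,
         1.45587260e+03],
       [ 0.00000000e+00,  0.00000000e+00,  0.00000000e+00,
         1.00000000e+00]])}
side {'fx': 589.0770166435387, 'fy': 589.0770166435387, 'cx': 314.6834016751246, 'cy': 246.2959929232145, 'view': array([[-9.52986885e-01, -3.03004980e-01, -1.99475224e-03,
         4.80867720e+02],
       [-2.30983657e-01,  7.30700515e-01, -6.42435450e-01,
         1.71314330e+02],
       [ 1.96118707e-01, -6.11771803e-01, -7.66337206e-01,
         1.20373443e+03],
       [ 0.00000000e+00,  0.00000000e+00,  0.00000000e+00,
         1.00000000e+00]])}
wrist {'fx': 371.64829954431775, 'fy': 371.64829954431775, 'cx': 314.3317262851404, 'cy': 240.16890318575116, 'tool_from_camera': array([[-1.08207603e-04, -9.71609255e-01, -2.36591
[... 1738 characters left out ...]
 166.2], 'confidence': 0.62}
{'t': 0.9, 'joints': array([-1.27065402e+00,  4.90903232e-01,  1.55889181e+00,  2.33827214e-06,
        1.09171176e+00, -1.05603546e-01]), 'qvel': array([-1.82292254e-03,  2.72272329e-04, -8.73699877e-04, -7.05523016e-04,
        5.21486000e-05, -2.35080122e-04]), 'tau': array([-2.07103905e-03, -6.12466908e+01, -2.58432770e+01,  6.93201553e-02,
        4.44406969e-02,  3.14147019e-05]), 'eef_pos': array([ 246.71495072, -574.26455492,  214.66175921]), 'tcp_rot': array([3.14150706e+00, 6.98592807e-06, 4.05744779e-01]), 'ft_force': array([-0.04173855,  1.11590278,  0.19126359]), 'moment': array([-0.03988284, -0.00111865,  0.03045051]), 'opening': 0.9963806625142506}
```

View pics/scene0.png

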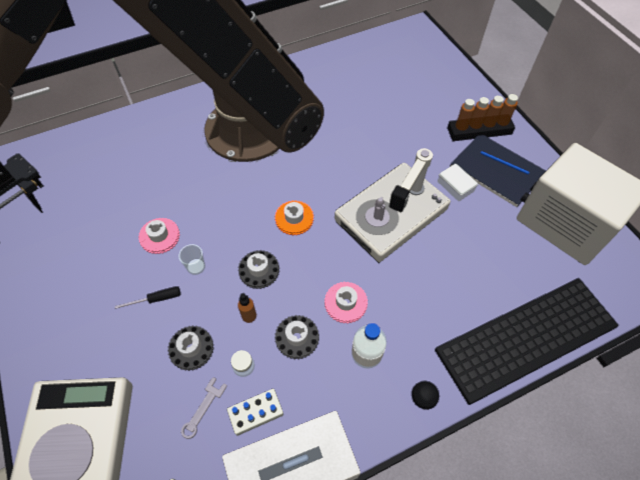

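View pics/side0.png

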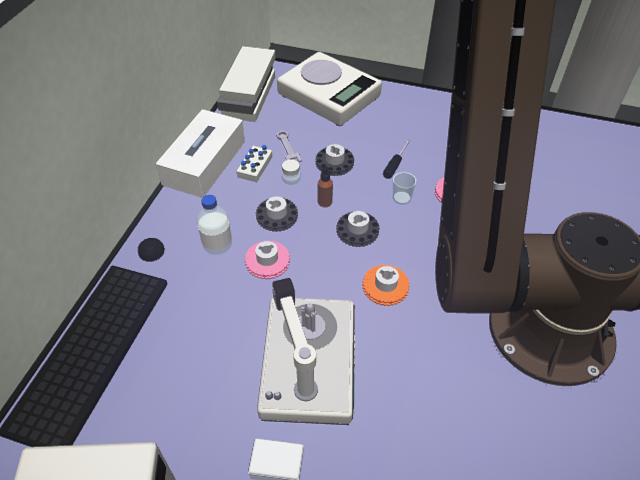

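View pics/wrist0.png

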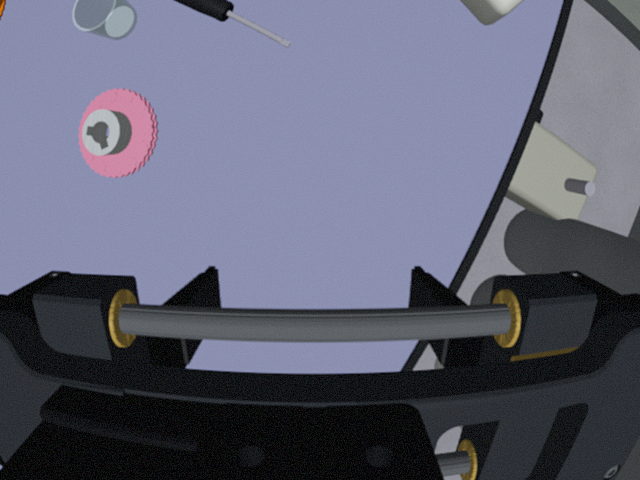

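```bash
cat > h.py <<'E'
from cell import env
import numpy as np, cv2
from scipy.spatial.transform import Rotation as Ro
def ray(cam,uv,st=None):
    m=env.camera_model(cam); u,v=uv
    x=(u-m['cx'])/m['fx']; y=(v-m['cy'])/m['fy']
    if cam=='wrist':
        th=np.hypot(x,y); d=np.array([x/th*np.sin(th),y/th*np.sin(th),np.cos(th)]) if th>1e-9 else np.array([0,0,1.])
        st=st or env.state(); R=Ro.from_euler('xyz',st['tcp_rot']).as_matrix()
        T=m['tool_from_camera']; return st['eef_pos']+R@T[:3,3], R@T[:3,:3]@d
    V=m['view']; R=V[:3,:3]; return -R.T@V[:3,3], R.T@np.array([x,y,1.])
def onz(cam,uv,z,st=None):
    o,d=ray(cam,uv,st); return o+d*(z-o[2])/d[2]
def proj(cam,p,st=None):
    m=env.camera_model(cam); p=np.asarray(p,float)
    if cam=='wrist':
        st=st or env.state(); R=Ro.from_euler('xyz',st['tcp_rot']).as_matrix()
        T=m['tool_from_camera']; q=R.T@(p-st['eef_pos']); c=T[:3,:3].T@(q-T[:3,3])
        r=np.hypot(c[0],c[1]); th=np.arctan2(r,c[2]); return np.array([m['cx']+m['fx']*th*c[0]/r,m['cy']+m['fy']*th*c[1]/r])
    c=m['view'][:3,:3]@p+m['view'][:3,3]; return np.array([m['cx']+m['fx']*c[0]/c[2],m['cy']+m['fy']*c[1]/c[2]])
E
python3 - <<'E'
from h import *
s=cv2.imread("pics/scene0.png"); d=cv2.imread("pics/side0.png")
def crop(im,c,r=28,k=9): 
    return cv2.resize(im[c[1]-r:c[1]+r,c[0]-r:c[0]+r],(266,266),interpolation=cv2.INTER_CUBIC)
a=np.hstack([crop(s,c) for c in [(259,268),(191,347),(297,336)]])
b=np.hstack([crop(d,c) for c in [(358,228),(335,158),(277,212)]])
cv2.imwrite("pics/z0.png",np.vstack([a,b]))
for uv in [(257,262),(187,341),(296,329)]: print('scene',onz('scene',uv,42))
for uv in [(358,220),(335,150),(276,205)]: print('side',onz('side',uv,42))
m=env.masks_of("sampler_arm","scene")
E
```

```text
scene [ 445.89943501 -142.25776725   42.        ]
scene [ 561.2023506  -351.31244049   42.        ]
scene [ 637.78793208 -127.66524864   42.        ]
side [ 444.99243769 -138.95378409   42.        ]
side [ 563.09009174 -354.8974289    42.        ]
side [ 639.68562515 -127.21285788   42.        ]
```

View pics/z0.png

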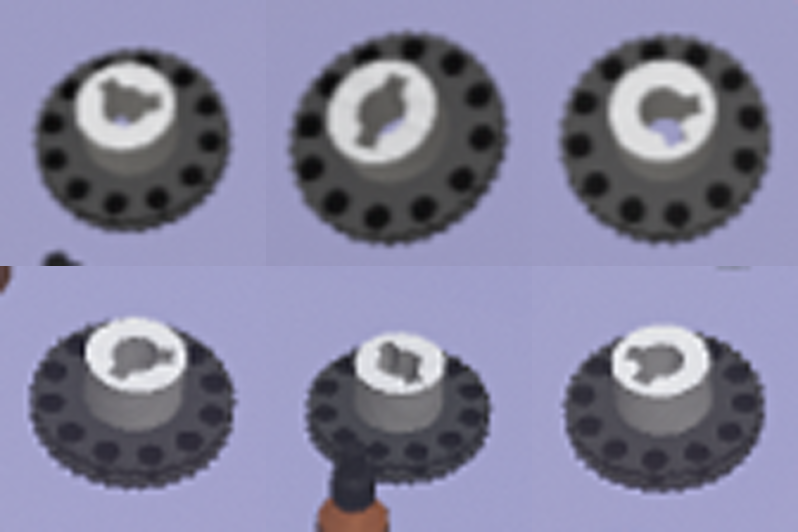

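```bash
cat >> h.py <<'E'
def frac(target,yaw=None):
    st=env.state(); R=Ro.from_euler('xyz',st['tcp_rot']).as_matrix()
    d=R.T@(np.asarray(target,float)-st['eef_pos'])
    print('dist',np.linalg.norm(d),'total frac',np.round(d/400,4), 'n rows@45', np.linalg.norm(d)/45)
    return d/400
E
python3 - <<'E'
from h import *
print(frac([391,-165,250])/10)
for uv in [(247,300)]: print(onz('scene',uv,110))
for n in ["dropper","solvent","beaker","septa_jar"]:
    for c in ["scene","side"]: print(n,c,[(r['xyz'],r['confidence']) for r in env.landmark_of(n,c)][:2])
E
```

```text
dist 435.3739953723346 total frac [ 0.7353 -0.7977 -0.0884] n rows@45 9.674977674940768
[ 0.07352649 -0.07976555 -0.00884422]
[ 559.5144723  -202.68331646  110.        ]
dropper scene [([546.2, -207.0, -3.5], 0.83)]
dropper side [([550.5, -208.2, 0.9], 0.72)]
solvent scene [([746.5, -1.8, 2.2], 0.92)]
solvent side [([742.4, -6.5, 3.7], 0.61)]
beaker scene [([369.7, -276.1, -1.1], 0.58)]
beaker side [([368.4, -276.5, 2.3], 0.89), ([568.5, -354.2, 20.6], 0.68)]
septa_jar scene [([648.7, -261.8, 1.0], 0.88), ([461.4, 168.7, 98.9], 0.15)]
septa_jar side [([649.4, -261.6, 0.4], 0.56)]
```

```bash
python3 -m pendant '[0.0735,-0.0798,-0.0088,0,-1,0.0735,-0.0798,-0.0088,0,-1,0.0735,-0.0798,-0.0088,0,-1,0.0735,-0.0798,-0.0088,0,-1,0.0735,-0.0798,-0.0088,0,-1,0.0735,-0.0798,-0.0088,0,-1,0.0735,-0.0798,-0.0088,0,-1,0.0735,-0.0798,-0.0088,0,-1,0.0735,-0.0798,-0.0088,0,-1,0.0735,-0.0798,-0.0088,0,-1]'
python3 - <<'E'
from h import *
st=env.state(); im=env.read_camera('wrist'); cv2.imwrite('pics/w1.png',im[:,:,::-1])
print(st['t'],st['eef_pos'],st['tcp_rot'])
print(proj('wrist',[446,-141,42]))
print(env.landmark_of("carousel_a_mid","wrist"))
E
```

```text
t: 2.6
eef_pos: [391.2, -163.6, 250.2]
tcp_rot: [3.141, -0.0, 0.406]
ft_force: [0.7, -0.1, 0.9]
opening: 1.004
2.6 [ 391.18110676 -163.60890925  250.16289532] [ 3.14101870e+00 -3.88436891e-04  4.05574791e-01]
[318.36031422 160.23486714]
[{'xyz': [448.8, -147.1, 24.3], 'confidence': 0.98}, {'xyz': [348.6, -9.4, 18.1], 'confidence': 0.78}, {'xyz': [246.4, -331.8, 21.9], 'confidence': 0.77}]
```

View pics/w1.png

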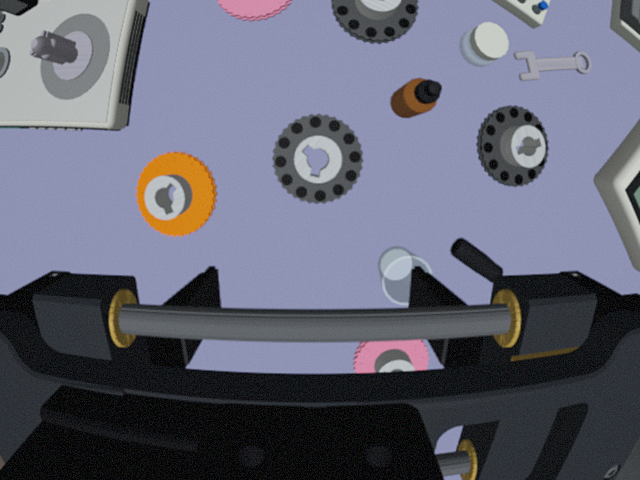

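```bash
cat >> h.py <<'E'
def ortho(cam,im,c,z,half,mmpp,st=None):
    n=int(2*half/mmpp); xs=np.linspace(-half,half,n)
    mx=np.zeros((n,n),np.float32); my=mx.copy()
    st=st or env.state()
    for i in range(n):
        for j in range(n):
            u=proj(cam,[c[0]+xs[j],c[1]-xs[i],z],st); mx[i,j],my[i,j]=u
    return cv2.remap(im,mx,my,cv2.INTER_CUBIC)   # x right, y up
E
python3 - <<'E'
from h import *
im=cv2.imread('pics/w1.png'); st=env.state()
o=ortho('wrist',im,(446,-141),42,30,0.25,st)
g=cv2.cvtColor(o,cv2.COLOR_BGR2GRAY); hsv=cv2.cvtColor(o,cv2.COLOR_BGR2HSV)
b=cv2.resize(o,(480,480)); cv2.line(b,(240,0),(240,480),(0,0,255),1); cv2.line(b,(0,240),(480,240),(0,0,255),1)
cv2.imwrite('pics/o1.png',b)
# hub: bright low-sat
m=((g>150)&(hsv[...,1]<25)).astype(np.uint8)
n,l,s,c=cv2.connectedComponentsWithStats(m); k=1+np.argmax(s[1:,4])
cs,_=cv2.findContours((l==k).astype(np.uint8),cv2.RETR_EXTERNAL,cv2.CHAIN_APPROX_NONE)
C=max(cs,key=cv2.contourArea); (cx,cy),r=cv2.minEnclosingCircle(C); e=cv2.fitEllipse(C)
print('circ',cx*.25-30+446,-141-(cy*.25-30),r*.25,e)
ex,ey=e[0]
hub=(446+ex*.25-30,-141-(ey*.25-30)); print(hub)
# sample ring r=15 for keyways
P=[]
for a in range(360):
    v=[]
    for rr in (13,14,15,16):
        x=ex+rr*4*np.cos(np.radians(a)); y=ey-rr*4*np.sin(np.radians(a)); v.append(hsv[int(round(y)),int(round(x)),1])
    P.append(np.mean(v))
P=np.array(P); on=P>(P.min()+P.max())/2; print(np.where(np.diff(on.astype(int)))[0],on[0])
E
```

```text
Traceback (most recent call last):
  File "h.py", line 32, in ortho
    u=proj(cam,[c[0]+xs[j],c[1]-xs[i],z],st); mx[i,j],my[i,j]=u
  File "h.py", line 15, in proj
    m=env.camera_model(cam); p=np.asarray(p,float)
ValueError: time passes only in moves, steps and waits
```

Cache the camera models.

```bash
sed -i 's/env.camera_model(cam)/CM(cam)/; ' h.py
cat >> h.py <<'E'
_c={}
def CM(n):
    if n not in _c: _c[n]=env.camera_model(n)
    return _c[n]
def keyfit(o,c,mm,half):
    g=cv2.cvtColor(o,cv2.COLOR_BGR2GRAY); hsv=cv2.cvtColor(o,cv2.COLOR_BGR2HSV)
    m=((g>150)&(hsv[...,1]<25)).astype(np.uint8)
    n,l,s,_=cv2.connectedComponentsWithStats(m); k=1+np.argmax(s[1:,4])
    cs,_=cv2.findContours((l==k).astype(np.uint8),cv2.RETR_EXTERNAL,cv2.CHAIN_APPROX_NONE)
    C=max(cs,key=cv2.contourArea); C=cv2.convexHull(C); e=cv2.fitEllipse(C); ex,ey=e[0]
    print('ellipse',np.array(e[1])*mm,'centre',c[0]+ex*mm-half,c[1]-(ey*mm-half))
    P=[]
    for a in range(360):
        P.append(np.mean([m[int(round(ey-rr/mm*np.sin(np.radians(a)))),int(round(ex+rr/mm*np.cos(np.radians(a))))] for rr in (13,14,15,16)]))
    on=np.array(P)<.5; print('transitions',np.where(np.diff(on.astype(int)))[0],on[0])
E
cat > a.py <<'E'
from h import *
im=cv2.imread('pics/w1.png'); st=env.state()
o=ortho('wrist',im,(446,-141),42,30,0.25,st)
b=cv2.resize(o,(480,480)); cv2.line(b,(240,0),(240,480),(0,0,255),1); cv2.line(b,(0,240),(480,240),(0,0,255),1)
cv2.imwrite('pics/o1.png',b)
keyfit(o,(446,-141),.25,30)
E
python3 a.py
```

```text
ellipse [48.30073547 48.37369919] centre 446.2600040435791 -141.50708389282227
transitions [ 52  90 171 210] False
```

View pics/o1.png

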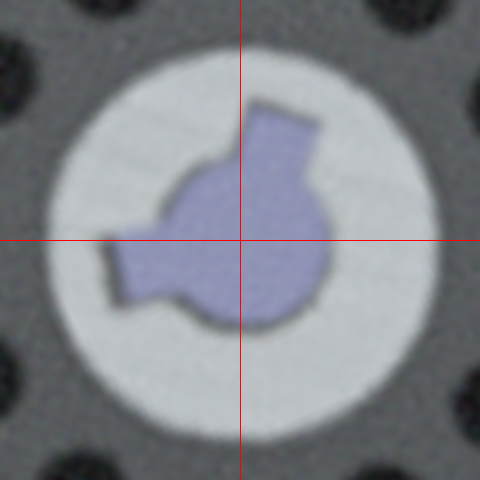

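Run:
```python
from h import *
print(frac([452,186,250])/9)
```

```text
dist 353.45751114437587 total frac [ 0.4851 -0.7386  0.0009] n rows@45 7.854611358763909
[ 0.05389608 -0.08206725  0.00010374]
```

```bash
python3 -m pendant '[0.0539,-0.0821,0,0,1,0.0539,-0.0821,0,0,1,0.0539,-0.0821,0,0,1,0.0539,-0.0821,0,0,1,0.0539,-0.0821,0,0,1,0.0539,-0.0821,0,0,1,0.0539,-0.0821,0,0,1,0.0539,-0.0821,0,0,1,0.0539,-0.0821,0,0,1]'
python3 - <<'E'
from h import *
st=env.state(); im=env.read_camera('wrist'); cv2.imwrite('pics/w2.png',im[:,:,::-1])
im=env.read_camera('scene'); cv2.imwrite('pics/s2.png',im[:,:,::-1])
print(st['t'],st['eef_pos'],st['tcp_rot'])
E
```

```text
t: 3.82
eef_pos: [453.0, 184.0, 249.8]
tcp_rot: [3.141, -0.0, 0.406]
ft_force: [0.2, -0.2, -0.4]
opening: 0.106
3.825 [452.9638647  183.97871771 249.82677637] [ 3.14128770e+00 -2.38360355e-04  4.05528699e-01]
```

View pics/w2.png

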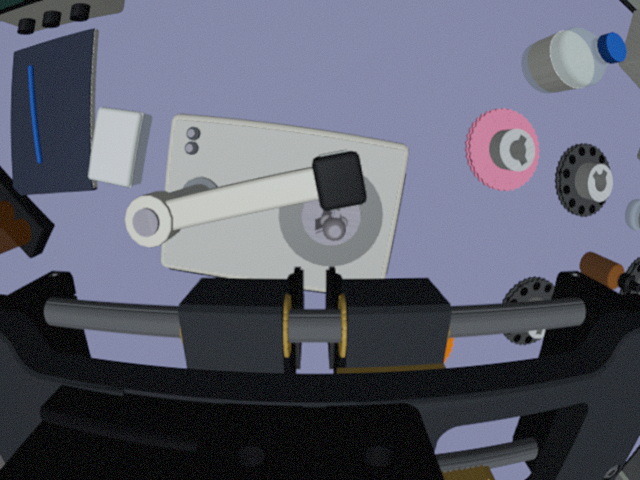

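View pics/s2.png

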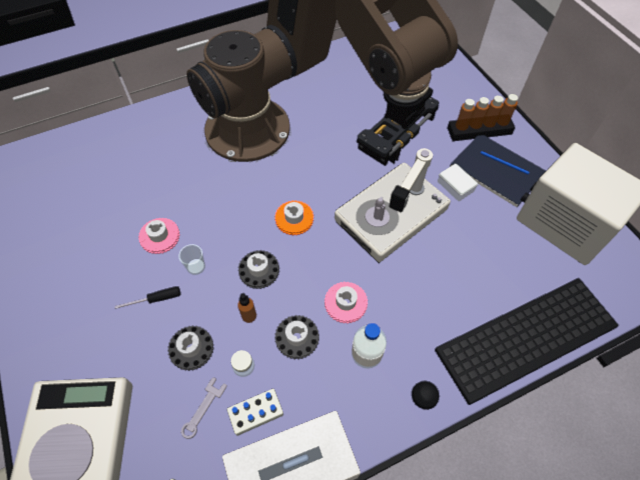

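Run:
```python
from h import *
print('piv',onz('wrist',(147,219),180),'head',onz('wrist',(337,178),195),'sp',onz('wrist',(335,228),124))
print(frac([452,186,150]))
piv=np.array([427,302])
st=env.state(); R=Ro.from_euler('xyz',st['tcp_rot']).as_matrix()
p0=np.array([452,186.]); 
for a in range(-68,12,9):
    p=piv+118*np.array([np.cos(np.radians(a)),np.sin(np.radians(a))]); d=R.T@np.array([*(p-p0),0])/400; print(a,np.round(p),np.round(d,4)); p0=p
```

```text
piv [427.21987603 303.13116038 180.        ] head [504.46994612 192.73363907 195.        ] sp [463.58228678 171.73655676 124.        ]
dist 99.60898232038858 total frac [-0.002 -0.003  0.249] n rows@45 2.2135329404530797
[-0.00198083 -0.00297348  0.24899682]
-68 [471. 193.] [0.0506 0.0039 0.    ]
-59 [488. 201.] [ 0.0462 -0.0025  0.    ]
-50 [503. 212.] [ 0.0453 -0.0097  0.    ]
-41 [516. 225.] [ 0.0432 -0.0167  0.    ]
-32 [527. 239.] [ 0.04   -0.0232  0.    ]
-23 [536. 256.] [ 0.0359 -0.0292  0.    ]
-14 [541. 273.] [ 0.0309 -0.0345  0.    ]
-5 [545. 292.] [ 0.0251 -0.0389  0.    ]
4 [545. 310.] [ 0.0187 -0.0423  0.    ]
```

```bash
python3 -m pendant '[0,0,0.083,0,1,0,0,0.083,0,1,0,0,0.083,0,1,0,0,0,0,1]'; python3 -m pendant '[0.0506,0.0039,0,0,1,0.0462,-0.0025,0,0,1,0.0453,-0.0097,0,0,1,0.0432,-0.0167,0,0,1,0.04,-0.0232,0,0,1]'; python3 -m pendant '[0.0359,-0.0292,0,0,1,0.0309,-0.0345,0,0,1,0.0251,-0.0389,0,0,1,0.0187,-0.0423,0,0,1,0,0,0,0,1]'
python3 - <<'E'
from h import *
st=env.state(); im=env.read_camera('wrist'); cv2.imwrite('pics/w3.png',im[:,:,::-1])
im=env.read_camera('side'); cv2.imwrite('pics/d3.png',im[:,:,::-1])
E
```

```text
t: 4.42
eef_pos: [451.8, 182.1, 148.8]
tcp_rot: [-3.141, 0.004, 0.405]
ft_force: [0.0, 0.4, 0.5]
opening: 0.007
t: 5.05
eef_pos: [524.6, 237.7, 151.6]
tcp_rot: [-3.138, 0.006, 0.406]
ft_force: [-29.7, 14.4, 12.1]
opening: 0.007
t: 5.68
eef_pos: [537.5, 306.9, 151.1]
tcp_rot: [-3.139, 0.017, 0.408]
ft_force: [-43.3, -4.8, 17.7]
opening: 0.007
```

View pics/w3.png

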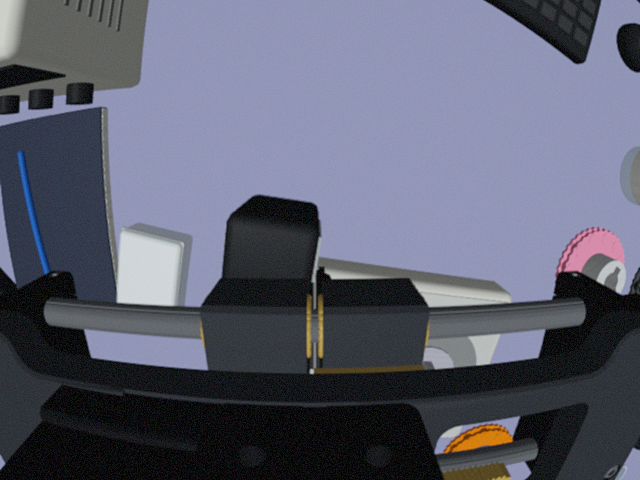

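View pics/d3.png

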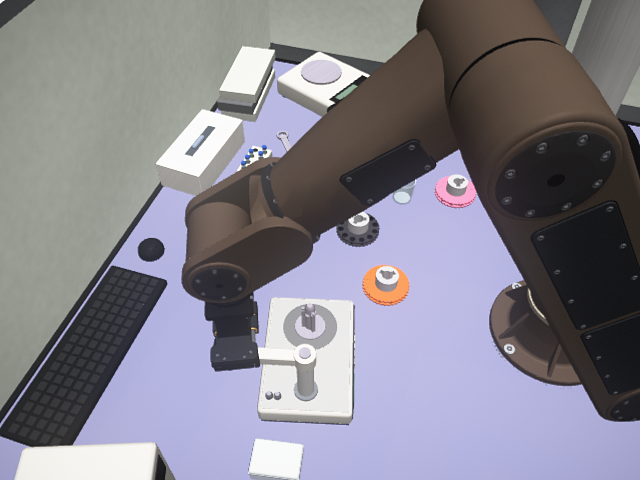

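Run:
```python
from h import *
st=env.state();R=Ro.from_euler('xyz',[np.pi,0,.406]).as_matrix()
pts=[(545,310),(529,310),(529.5,316),(528.5,320)]
for a,b in zip(pts,pts[1:]): print(np.round(R.T@np.array([b[0]-a[0],b[1]-a[1],0])/400,4))
```

```text
[-0.0367 -0.0158 -0.    ]
[ 0.0071 -0.0133 -0.    ]
[ 0.0017 -0.0102 -0.    ]
```

```bash
python3 -m pendant '[-0.0367,-0.0158,0,0,1,0.0071,-0.0133,0,0,1,0,0,0,0,1]';python3 -m pendant '[0.0017,-0.0102,0,0,1,0,0,0,0,1]'
```

```text
t: 6.15
eef_pos: [531.0, 313.6, 151.1]
tcp_rot: [3.142, -0.002, 0.406]
ft_force: [-0.2, -0.2, -0.6]
opening: 0.002
t: 6.4
eef_pos: [529.3, 317.5, 150.1]
tcp_rot: [3.142, -0.0, 0.406]
ft_force: [-0.7, -0.2, -0.4]
opening: 0.008
```

```bash
python3 -m pendant '[0.003,-0.008,0,0,1,0,0,0,0,1]';python3 -m pendant '[0.003,-0.008,0,0,1,0,0,0,0,1]'
python3 - <<'E'
from h import *
im=env.read_camera('scene'); cv2.imwrite('pics/s4.png',im[:,:,::-1])
im=env.read_camera('side'); cv2.imwrite('pics/d4.png',im[:,:,::-1])
E
```

```text
t: 6.65
eef_pos: [528.8, 320.9, 150.1]
tcp_rot: [3.142, 0.0, 0.406]
ft_force: [0.0, 0.8, 0.0]
opening: 0.004
t: 6.9
eef_pos: [528.6, 324.4, 150.2]
tcp_rot: [3.142, -0.0, 0.406]
ft_force: [-0.9, 0.4, 0.7]
opening: 0.002
```

View pics/d4.png

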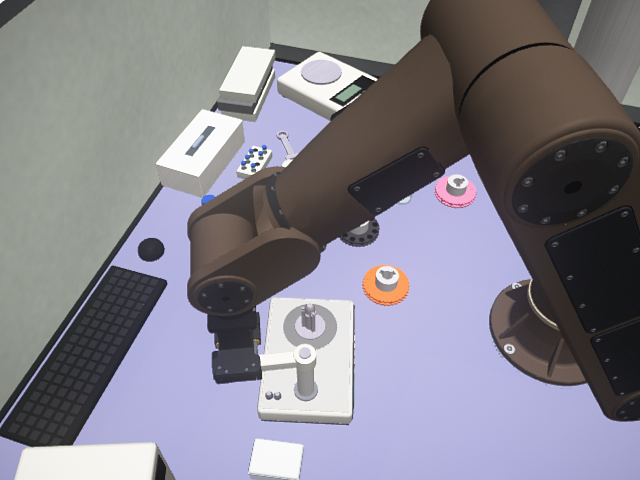

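```bash
python3 -m pendant '[0.003,-0.009,0,0,1,0,0,0,0,1]';python3 -m pendant '[0.003,-0.009,0,0,1,0,0,0,0,1]'
python3 - <<'E'
from h import *
a=onz('side',(303,352),180);b=onz('side',(262,363),180);print(a,b,np.degrees(np.arctan2(b[1]-a[1],b[0]-a[0])))
E
```

```text
t: 7.25
eef_pos: [528.4, 325.7, 150.1]
tcp_rot: [3.138, 0.002, 0.406]
ft_force: [1.7, -16.2, 2.5]
opening: 0.002
t: 7.5
eef_pos: [528.3, 326.0, 150.1]
tcp_rot: [3.133, 0.006, 0.407]
ft_force: [2.4, -38.2, 7.5]
opening: 0.004
[429.79754012 297.41636347 180.        ] [486.80938183 336.69578571 180.        ] 34.56565822306134
```

```bash
python3 -m pendant '[0,0.04,0,0,1,0,0.06,0,0,1,0,0.03,-0.1,0,1,0,0,-0.12,0,1,0,0,-0.1,0,1]'
python3 - <<'E'
from h import *
print(frac([406,146,270])/7)
E
```

```text
t: 8.12
eef_pos: [548.7, 283.9, 280.1]
tcp_rot: [-3.141, -0.001, 0.405]
ft_force: [0.0, 0.2, 0.2]
opening: 0.005
dist 198.69819935761572 total frac [-0.4639  0.1759  0.0247] n rows@45 4.4155155412803495
[-0.0662695   0.02513541  0.00352191]
```

```bash
python3 -m pendant '[-0.0663,0.0251,0.0035,0,-1,-0.0663,0.0251,0.0035,0,-1,-0.0663,0.0251,0.0035,0,-1,-0.0663,0.0251,0.0035,0,-1,-0.0663,0.0251,0.0035,0,-1,-0.0663,0.0251,0.0035,0,-1,-0.0663,0.0251,0.0035,0,-1,0,0,0,0,-1]'
python3 - <<'E'
from h import *
st=env.state(); im=env.read_camera('wrist'); cv2.imwrite('pics/w5.png',im[:,:,::-1])
import json; json.dump([list(st['eef_pos']),list(st['tcp_rot'])],open('w5.json','w'))
im=im[:,:,::-1].copy()
o=ortho('wrist',im,(461,170),54,35,.25,st); o2=ortho('wrist',im,(461,170),114,35,.25,st)
for b in (o,o2):
    cv2.line(b,(140,0),(140,280),(0,0,255),1); cv2.line(b,(0,140),(280,140),(0,0,255),1)
cv2.imwrite('pics/o5.png',cv2.resize(np.hstack([o,o2]),(800,400)))
print(proj('wrist',[461,170,54]),proj('wrist',[461,170,124]))
E
```

```text
t: 9.12
eef_pos: [404.9, 145.5, 268.8]
tcp_rot: [3.142, -0.001, 0.405]
ft_force: [1.1, 0.1, 0.7]
opening: 0.79
[314.39471259 157.49491267] [314.35341711 158.74066877]
```

View pics/w5.png

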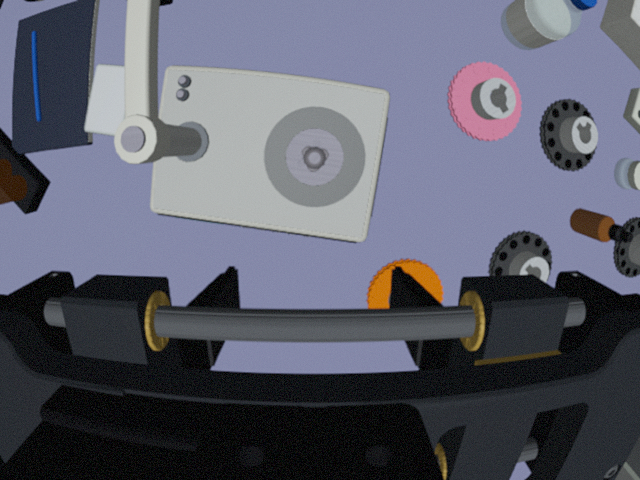

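View pics/o5.png

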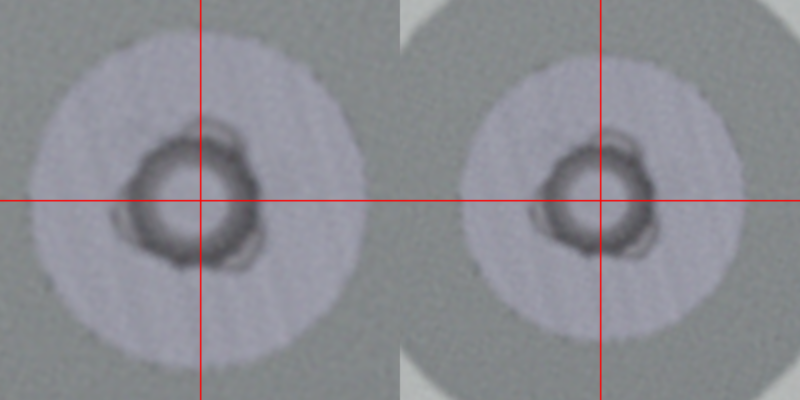

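Run:
```python
from h import *
im=cv2.imread('pics/w5.png'); w2=cv2.imread('pics/w2.png'); s=cv2.imread('pics/s2.png')
f=lambda i,c,r: cv2.resize(i[c[1]-r:c[1]+r,c[0]-r:c[0]+r],(266,266),interpolation=cv2.INTER_CUBIC)
f2=lambda x: cv2.convertScaleAbs(x.astype(np.float32),alpha=1.8,beta=-120)
cv2.imwrite('pics/z5.png',np.hstack([f2(f(im,(315,157),30)),f2(f(w2,(332,220),30)),f2(f(s,(379,208),24))]))
```

```text
(no output)
```

View pics/z5.png

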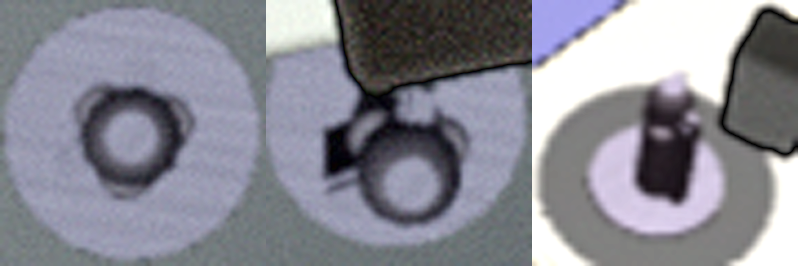

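Run:
```python
from h import *
import json; e,r=json.load(open('w5.json')); st={'eef_pos':np.array(e),'tcp_rot':np.array(r)}
for a,b in [((152,209),(362,242)),((176,66),(385,90)),((388,95),(364,240))]:
    p=onz('wrist',a,50,st);q=onz('wrist',b,50,st); print(p,q,np.degrees(np.arctan2((q-p)[1],(q-p)[0])))
print(onz('wrist',(137,137),180,st))
```

```text
[339.43864613 317.9355863   50.        ] [397.00502874  86.18151429  50.        ] -76.05037910497956
[498.59108    350.00553542  50.        ] [556.42168148 130.31234578  50.        ] -75.2523873416928
[552.81965327 125.29589931  50.        ] [399.89945557  85.10651856  50.        ] -165.27493221273568
[428.25581646 299.98244926 180.        ]
```

Run:
```python
from h import *
st=env.state(); print(st['joints'],st['tcp_rot'],st['eef_pos'])
R=Ro.from_euler('xyz',[np.pi,0,np.radians(10)]).as_matrix()
print(np.round(R.T@(np.array([446.3,-141.5,200])-st['eef_pos'])/400/8,4), np.degrees(st['tcp_rot'][2])-10)
```

```text
[1.91779002e-01 1.48588886e-01 1.92641290e+00 2.03940739e-04
 1.06533641e+00 1.35751926e+00] [ 3.14150165e+00 -1.26382529e-03  4.04957492e-01] [405.86034454 145.98412955 268.872674  ]
[-0.0032  0.0907  0.0215] 13.202355188371577
```

```bash
python3 -m pendant '[0,0,0,-0.0533,-1,0,0,0,-0.0533,-1,0,0,0,-0.0533,-1,0,0,0,-0.0533,-1,0,0,0,-0.0533,-1,0,0,0,-0.0533,-1,0,0,0,-0.0533,-1,0,0,0,-0.0533,-1,0,0,0,0,-1]'
python3 - <<'E'
from h import *
st=env.state(); print(np.degrees(st['tcp_rot'])); print(frac([446.3,-141.5,180])/8)
E
```

```text
t: 10.3
eef_pos: [406.4, 146.6, 268.4]
tcp_rot: [3.141, -0.0, 1.745]
ft_force: [-0.6, -0.0, 0.2]
opening: 1.003
[ 1.79981578e+02 -4.40572380e-03  9.99617098e+01]
dist 303.9608689463666 total frac [-0.7266 -0.0263  0.2209] n rows@45 6.754685976585924
[-0.09082558 -0.00329174  0.02761439]
```

```bash
python3 -m pendant '[-0.0908,-0.0033,0.0276,0,-1,-0.0908,-0.0033,0.0276,0,-1,-0.0908,-0.0033,0.0276,0,-1,-0.0908,-0.0033,0.0276,0,-1,-0.0908,-0.0033,0.0276,0,-1,-0.0908,-0.0033,0.0276,0,-1,-0.0908,-0.0033,0.0276,0,-1,-0.0908,-0.0033,0.0276,0,-1,0,0,0,0,-1]'
python3 - <<'E'
from h import *
st=env.state(); print(np.degrees(st['tcp_rot'])); print(frac([446.3,-141.5,18]))
im=env.read_camera('scene'); cv2.imwrite('pics/s6.png',im[:,:,::-1])
E
```

```text
t: 11.42
eef_pos: [446.3, -143.6, 179.2]
tcp_rot: [-3.141, -0.0, 1.739]
ft_force: [0.3, 0.3, 0.2]
opening: 1.001
[-1.79960257e+02 -2.60833849e-02  9.96275645e+01]
dist 161.24380640247404 total frac [0.0051 0.0011 0.4031] n rows@45 3.5831956978327564
[0.00509525 0.00114092 0.4030757 ]
```

View pics/s6.png

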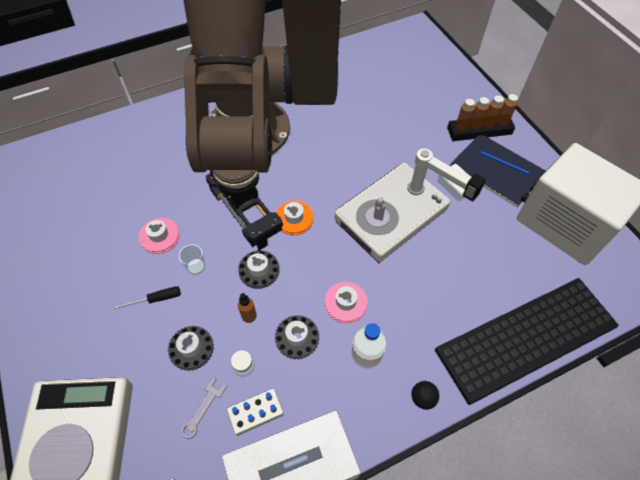

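```bash
python3 -m pendant '[0.0051,0.0011,0.08,0,-1,0,0,0.09,0,-1,0,0,0.09,0,-1,0,0,0.08,0,-1,0,0,0.04,0,-1,0,0,0.02,0,-1,0,0,0,0,-1]'; python3 -m pendant '[0,0,0,0,1,0,0,0,0,1,0,0,0,0,1,0,0,0,0,1,0,0,0,0,1,0,0,0,0,1]'
```

```text
t: 12.35
eef_pos: [446.1, -139.4, 20.2]
tcp_rot: [-3.142, -0.0, 1.745]
ft_force: [-0.7, 0.4, 0.2]
opening: 0.999
t: 13.1
eef_pos: [445.8, -139.9, 20.1]
tcp_rot: [-3.142, 0.0, 1.745]
ft_force: [-0.5, -0.1, 0.6]
opening: 0.499
```

```bash
python3 -m pendant '[0,0,-0.03,0,1,0,0,-0.07,0,1,0,0,-0.1,0,1,0,0,-0.12,0,1,0,0,-0.12,0,1,0,0,-0.12,0,1,0,0,0,0,1]'; python3 -m pendant '[0,0,0,0.0523,1,0,0,0,0.0523,1,0,0,0,0.0523,1,0,0,0,0.0523,1,0,0,0,0.0523,1,0,0,0,0.0523,1,0,0,0,0,1]'
python3 - <<'E'
from h import *
st=env.state(); print(np.degrees(st['tcp_rot']));
im=env.read_camera('wrist'); cv2.imwrite('pics/w7.png',im[:,:,::-1])
im=env.read_camera('scene'); cv2.imwrite('pics/s7.png',im[:,:,::-1])
print(frac([462.2,171.4,240]))
E
```

```text
t: 13.98
eef_pos: [446.6, -140.1, 247.6]
tcp_rot: [3.136, 0.004, 1.745]
ft_force: [0.5, -0.2, -3.1]
opening: 0.497
t: 14.85
eef_pos: [445.3, -139.6, 243.3]
tcp_rot: [-3.14, 0.001, 0.761]
ft_force: [-0.5, 0.5, -2.2]
opening: 0.498
[-1.79910254e+02  4.00351521e-02  4.35817459e+01]
dist 311.5545403019986 total frac [ 0.5678 -0.5331  0.0093] n rows@45 6.923434228933302
[ 0.56780202 -0.53308375  0.00930251]
```

View pics/w7.png

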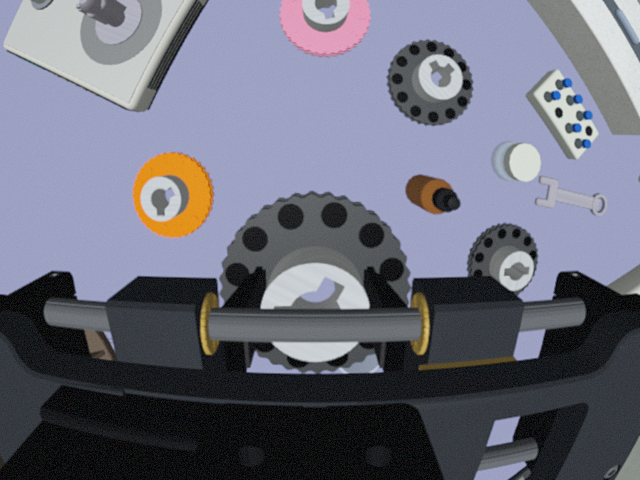

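View pics/s7.png

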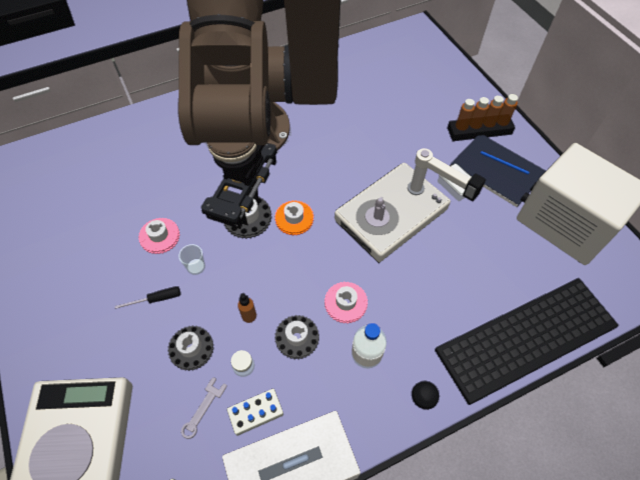

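Run:
```python
from h import *
st=env.state(); im=cv2.imread('pics/w7.png')
c=(446,-140.); o=ortho('wrist',im,c,st['eef_pos'][2]+21.8,30,.25,st)
b=cv2.resize(o,(480,480)); e=st['eef_pos']; print(e)
cx=int((e[0]-c[0]+30)*8); cy=int((30-(e[1]-c[1]))*8); cv2.circle(b,(cx,cy),192,(0,0,255),1); cv2.circle(b,(cx,cy),3,(0,0,255),-1)
for a in (14.4,134.4):
    cv2.line(b,(cx,cy),(int(cx+8*18*np.cos(np.radians(a))),int(cy-8*18*np.sin(np.radians(a)))),(0,255,0),1)
cv2.imwrite('pics/o7.png',b)
```

```text
[ 445.51848667 -139.68666709  243.61168302]
```

View pics/o7.png

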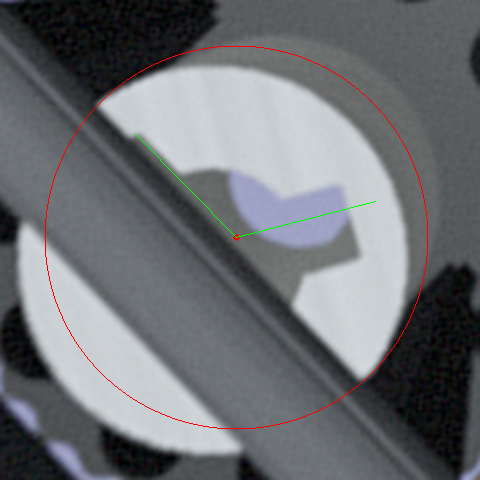

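```bash
python3 -m pendant '[0.071,-0.0667,0.001,0,1,0.071,-0.0667,0.001,0,1,0.071,-0.0667,0.001,0,1,0.071,-0.0667,0.001,0,1,0.071,-0.0667,0.001,0,1,0.071,-0.0667,0.001,0,1,0.071,-0.0667,0.001,0,1,0.071,-0.0667,0.001,0,1,0,0,0,0,1,0,0,0,0,1]'
python3 - <<'E'
from h import *
st=env.state(); print(np.degrees(st['tcp_rot']));
im=env.read_camera('wrist'); cv2.imwrite('pics/w8.png',im[:,:,::-1])
print(frac([462.2,171.6,150]))
E
```

```text
t: 16.2
eef_pos: [463.4, 171.1, 240.6]
tcp_rot: [-3.141, 0.001, 0.762]
ft_force: [0.2, -0.3, -1.4]
opening: 0.498
[-1.79993912e+02  4.43262794e-02  4.36436067e+01]
dist 90.7250275696887 total frac [-0.0007 -0.0038  0.2268] n rows@45 2.01611172377086
[-0.0007331  -0.00380255  0.22677951]
```

```bash
python3 -m pendant '[-0.0007,-0.0038,0.08,0,1,0,0,0.08,0,1,0,0,0.055,0,1,0,0,0,0,1,0,0,0,0,1]'
python3 - <<'E'
from h import *
st=env.state(); print(np.degrees(st['tcp_rot']),st['eef_pos'],st['ft_force'])
im=env.read_camera('wrist')[:,:,::-1]; cv2.imwrite('pics/w9.png',im)
s=env.read_camera('scene')[:,:,::-1]; d=env.read_camera('side')[:,:,::-1]
f=lambda i,c,r: cv2.resize(i[c[1]-r:c[1]+r,c[0]-r:c[0]+r],(266,266),interpolation=cv2.INTER_CUBIC)
ps=proj('scene',[462,171,130]).astype(int);pd=proj('side',[462,171,130]).astype(int)
cv2.imwrite('pics/z9.png',np.hstack([f(im,(315,300),70),f(s,ps,45),f(d,pd,45)]))
E
```

```text
t: 16.88
eef_pos: [462.9, 171.8, 155.7]
tcp_rot: [3.141, -0.001, 0.759]
ft_force: [-0.1, 0.2, -1.6]
opening: 0.495
[ 1.79963329e+02 -4.61616296e-02  4.34911180e+01] [462.90655773 171.83984386 155.73330819] [-0.11490678  0.23510078 -1.55536961]
```

View pics/z9.png

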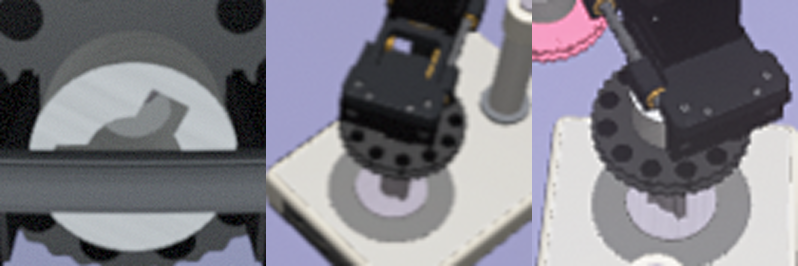

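```bash
python3 -m pendant '[0,0,0.025,0,1,0,0,0,0,1]'; python3 -m pendant '[0,0,0.01,0,1,0,0,0,0,1]';  python3 -m pendant '[0,0,0.01,0,1,0,0,0,0,1]'
```

```text
t: 17.27
eef_pos: [462.0, 172.2, 144.2]
tcp_rot: [-3.141, 0.001, 0.76]
ft_force: [-0.3, -0.0, -1.1]
opening: 0.499
t: 17.52
eef_pos: [462.3, 172.3, 140.6]
tcp_rot: [-3.141, 0.001, 0.76]
ft_force: [0.5, -0.4, -2.6]
opening: 0.494
t: 17.77
eef_pos: [462.3, 172.2, 136.6]
tcp_rot: [-3.141, 0.0, 0.76]
ft_force: [-0.5, 0.3, -2.0]
opening: 0.5
```

```bash
python3 -m pendant '[0,0,0.008,0,1,0,0,0,0,1]'; python3 -m pendant '[0,0,0.008,0,1,0,0,0,0,1]'
```

```text
t: 18.02
eef_pos: [462.3, 172.3, 133.5]
tcp_rot: [-3.142, 0.0, 0.76]
ft_force: [-0.0, -0.4, -2.7]
opening: 0.497
t: 18.27
eef_pos: [462.3, 172.2, 130.3]
tcp_rot: [-3.141, 0.0, 0.76]
ft_force: [-0.4, 0.1, -2.2]
opening: 0.496
```

```bash
python3 -m pendant '[0,0,0.006,0,1,0,0,0,0,1]'; python3 -m pendant '[0,0,0.006,0,1,0,0,0,0,1]'
```

```text
t: 18.52
eef_pos: [462.3, 172.3, 127.9]
tcp_rot: [-3.142, 0.0, 0.76]
ft_force: [0.2, -0.4, -2.7]
opening: 0.499
t: 18.77
eef_pos: [462.3, 172.3, 125.5]
tcp_rot: [-3.142, 0.0, 0.76]
ft_force: [-0.7, 0.4, -1.9]
opening: 0.5
```

Keys engaged without contact load. Release and let it settle.

```bash
python3 -m pendant '[0,0,0,0,0.5,0,0,0,0,-0.3,0,0,0,0,-0.6,0,0,0,0,-1,0,0,0,0,-1,0,0,0,0,-1,0,0,0,0,-1]'; python3 -m pendant '[0,0,-0.05,0,-1,0,0,-0.05,0,-1,0,0,-0.07,0,-1,0,0,-0.08,0,-1,0,0,0,0,-1,0,0,0,0,-1]'
python3 - <<'E'
from h import *
st=env.state(); print(np.degrees(st['tcp_rot']),st['eef_pos'],st['ft_force'])
im=env.read_camera('wrist')[:,:,::-1].copy(); cv2.imwrite('pics/w10.png',im)
s=env.read_camera('scene')[:,:,::-1]; d=env.read_camera('side')[:,:,::-1]
f=lambda i,c,r: cv2.resize(i[c[1]-r:c[1]+r,c[0]-r:c[0]+r],(266,266),interpolation=cv2.INTER_CUBIC)
ps=proj('scene',[462,171,120]).astype(int);pd=proj('side',[462,171,120]).astype(int)
cv2.imwrite('pics/z10.png',np.hstack([f(im,(315,270),90),f(s,ps,45),f(d,pd,45)]))
for c in ('scene','side','wrist'): print([ (r['xyz'],r['confidence']) for r in env.landmark_of('carousel_a_mid',c) if r['xyz'][1]>100])
E
```

```text
t: 19.65
eef_pos: [462.4, 172.3, 125.7]
tcp_rot: [3.141, 0.0, 0.76]
ft_force: [-1.3, -0.0, -0.2]
opening: 0.99
t: 20.4
eef_pos: [462.1, 172.2, 225.1]
tcp_rot: [-3.141, 0.001, 0.76]
ft_force: [-1.1, 0.1, -0.3]
opening: 1.002
[-1.79988068e+02  3.35148583e-02  4.35199236e+01] [462.07810953 172.2006913  225.12550547] [-1.12008933  0.12493091 -0.26218344]
[([463.7, 173.6, 127.2], 0.57)]
[([458.8, 167.0, 126.4], 0.71)]
[([460.2, 170.0, 125.2], 0.68)]
```

View pics/z10.png

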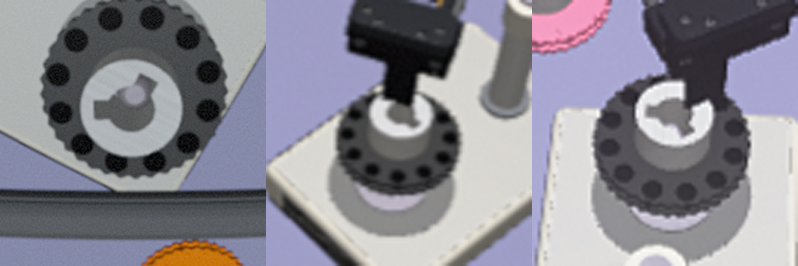

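```bash
python3 -m pendant '[0,0,0,0.0551,0.284,0,0,0,0.0551,0.284,0,0,0,0.0551,0.284,0,0,0,0.0551,0.284,0,0,0,0.0551,0.284,0,0,0,0.0551,0.284,0,0,0,0,0.284,0,0,0,0,0.284]'
python3 - <<'E'
from h import *
st=env.state(); print(np.degrees(st['tcp_rot']),st['joints'])
print(frac([460.9,170.4,156]))
E
```

```text
t: 21.7
eef_pos: [462.4, 172.3, 225.5]
tcp_rot: [3.141, 0.0, -0.275]
ft_force: [-0.0, 0.2, 0.8]
opening: 0.358
[ 1.79988124e+02  1.11962238e-02 -1.57700312e+01] [ 2.22787235e-01  2.91959318e-01  1.85877180e+00 -1.06076766e-04
  9.91132221e-01  2.06888062e+00]
dist 69.57441619776768 total frac [-0.0022  0.0055  0.1738] n rows@45 1.5460981377281706
[-0.00220919  0.00551636  0.17383451]
```

```bash
python3 -m pendant '[-0.0022,0.0055,0.07,0,0.284,0,0,0.07,0,0.284,0,0,0.03,0,0.284,0,0,0,0,0.284,0,0,0,0,0.284]'
python3 - <<'E'
from h import *
st=env.state(); print(np.degrees(st['tcp_rot']),st['eef_pos'],st['ft_force'])
im=env.read_camera('wrist')[:,:,::-1].copy(); cv2.imwrite('pics/w11.png',im)
s=env.read_camera('scene')[:,:,::-1]; d=env.read_camera('side')[:,:,::-1]
f=lambda i,c,r: cv2.resize(i[c[1]-r:c[1]+r,c[0]-r:c[0]+r],(266,266),interpolation=cv2.INTER_CUBIC)
ps=proj('scene',[462,171,140]).astype(int);pd=proj('side',[462,171,140]).astype(int)
cv2.imwrite('pics/z11.png',np.hstack([f(im,(315,300),90),f(s,ps,40),f(d,pd,40)]))
E
```

```text
t: 22.32
eef_pos: [461.4, 170.5, 158.5]
tcp_rot: [-3.141, -0.001, -0.278]
ft_force: [0.5, 0.2, 0.6]
opening: 0.357
[-1.79970916e+02 -6.33580138e-02 -1.59518615e+01] [461.39062526 170.5301219  158.48227391] [0.46408872 0.17876529 0.64955347]
```

View pics/z11.png

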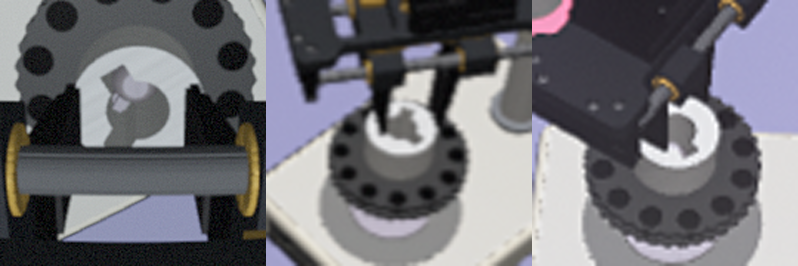

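```bash
python3 -m pendant '[0,0,0.025,0,0.284,0,0,0,0,0.284]'; python3 -m pendant '[0,0,0.008,0,0.284,0,0,0,0,0.284]';python3 -m pendant '[0,0,0.005,0,0.284,0,0,0,0,0.284]'
```

```text
t: 22.72
eef_pos: [460.6, 170.3, 147.0]
tcp_rot: [3.141, 0.001, -0.279]
ft_force: [0.4, -0.7, -1.0]
opening: 0.357
t: 22.98
eef_pos: [461.5, 170.5, 144.6]
tcp_rot: [-3.141, -0.001, -0.279]
ft_force: [0.2, 1.0, 3.5]
opening: 0.358
t: 23.22
eef_pos: [461.1, 170.4, 142.6]
tcp_rot: [-3.141, -0.001, -0.279]
ft_force: [0.4, 0.7, 1.5]
opening: 0.361
```

```bash
python3 -m pendant '[0,0,0.006,0,0.284,0,0,0.006,0,0.284,0,0,0,0,0.284]'; python3 -m pendant '[0,0,0.008,0,0.284,0,0,0.008,0,0.284,0,0,0,0,0.284]'
```

```text
t: 23.6
eef_pos: [460.5, 170.3, 137.2]
tcp_rot: [3.141, 0.001, -0.279]
ft_force: [0.1, 0.7, -0.6]
opening: 0.357
t: 23.98
eef_pos: [460.6, 170.3, 130.8]
tcp_rot: [3.141, 0.001, -0.279]
ft_force: [-0.5, 0.2, 0.7]
opening: 0.358
```

```bash
cat > v.py <<'E'
from h import *
import sys
n=sys.argv[1]; z=float(sys.argv[2])
st=env.state(); print(np.degrees(st['tcp_rot']),st['eef_pos'],st['ft_force'])
im=env.read_camera('wrist')[:,:,::-1].copy()
s=env.read_camera('scene')[:,:,::-1]; d=env.read_camera('side')[:,:,::-1]
f=lambda i,c,r: cv2.resize(i[c[1]-r:c[1]+r,c[0]-r:c[0]+r],(266,266),interpolation=cv2.INTER_CUBIC)
ps=proj('scene',[462,171,z]).astype(int);pd=proj('side',[462,171,z]).astype(int)
cv2.imwrite(f'pics/z{n}.png',np.hstack([f(im,(315,270),110),f(s,ps,45),f(d,pd,45)]))
for c in ('scene','side','wrist'): print([ (r['xyz'],r['confidence']) for r in env.landmark_of('carousel_a_mid',c) if r['xyz'][1]>100])
E
python3 v.py 12 110
```

```text
[ 1.79965267e+02  5.73577081e-02 -1.59910746e+01] [460.58845918 170.34155089 130.83241533] [-0.52551396  0.20561073  0.73112387]
[([459.6, 171.2, 109.3], 0.88)]
[([460.0, 169.3, 109.3], 0.59)]
[([458.8, 168.6, 111.5], 0.68)]
```

View pics/z12.png

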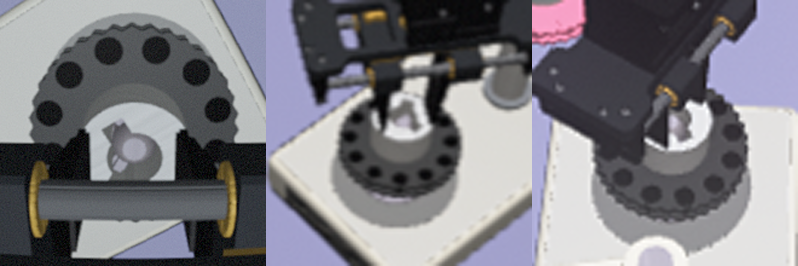

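```bash
python3 -m pendant '[0,0,0.01,0,0.284,0,0,0.01,0,0.284,0,0,0.01,0,0.284,0,0,0.01,0,0.284,0,0,0,0,0.284]'; python3 -m pendant '[0,0,0.01,0,0.284,0,0,0.01,0,0.284,0,0,0.01,0,0.284,0,0,0,0,0.284]'
```

```text
t: 24.9
eef_pos: [460.2, 170.3, 114.6]
tcp_rot: [3.141, 0.002, -0.279]
ft_force: [0.6, 0.3, -0.4]
opening: 0.36
t: 25.4
eef_pos: [460.3, 170.4, 102.7]
tcp_rot: [3.141, 0.002, -0.279]
ft_force: [-0.4, -0.2, 0.2]
opening: 0.357
```

```bash
python3 -m pendant '[0,0,0.006,0,0.284,0,0,0.005,0,0.284,0,0,0,0,0.284]'
```

```text
t: 25.78
eef_pos: [460.8, 170.4, 98.7]
tcp_rot: [3.141, 0.0, -0.279]
ft_force: [0.1, -0.0, -0.4]
opening: 0.354
```

```bash
python3 -m pendant '[0,0,0.006,0,0.284,0,0,0,0,0.284]';  python3 -m pendant '[0,0,0.006,0,0.284,0,0,0,0,0.284]'
```

```text
t: 26.02
eef_pos: [460.9, 170.4, 96.4]
tcp_rot: [3.141, 0.0, -0.279]
ft_force: [0.0, 0.9, -0.7]
opening: 0.358
t: 26.28
eef_pos: [461.0, 170.4, 96.1]
tcp_rot: [-3.141, -0.001, -0.279]
ft_force: [-8.8, -2.1, 31.7]
opening: 0.358
```

```bash
python3 -m pendant '[0,0,0,0,0.284,0,0,-0.015,0,0.284,0,0,-0.04,0,0.284,0,0,-0.08,0,0.284,0,0,-0.12,0,0.284,0,0,-0.12,0,0.284,-0.06,0,-0.04,0,0.284,-0.06,0,0,0,0.284,0,0,0,0,0.284]'; python3 v.py 13 80
python3 - <<'E'
from h import *
for c in ('scene','side'):
    im=env.read_camera(c)[:,:,::-1]; cv2.imwrite(f'pics/{c}14.png',im)
E
```

```text
t: 27.4
eef_pos: [413.9, 183.9, 260.4]
tcp_rot: [-3.141, -0.0, -0.278]
ft_force: [0.2, 0.1, -0.3]
opening: 0.359
[-1.79988288e+02 -2.41160405e-02 -1.59291691e+01] [413.88130451 183.8784917  260.43818447] [ 0.24220688  0.10535941 -0.28648704]
[([460.7, 171.8, 75.1], 0.66), ([462.8, 171.6, 97.5], 0.23), ([434.1, 425.0, -1.4], 0.2)]
[([461.2, 162.9, 74.2], 0.86), ([466.1, 171.1, 121.4], 0.7)]
[([461.6, 167.1, 76.6], 0.9)]
```

View pics/z13.png

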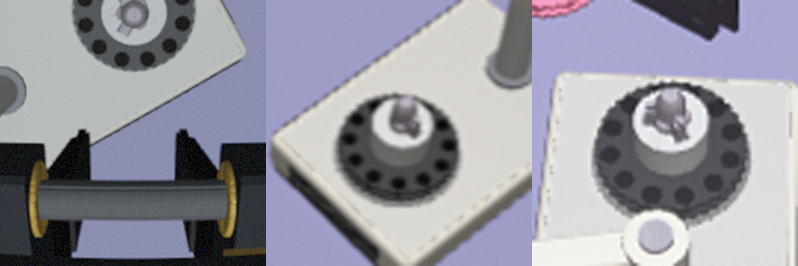

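View pics/side14.png

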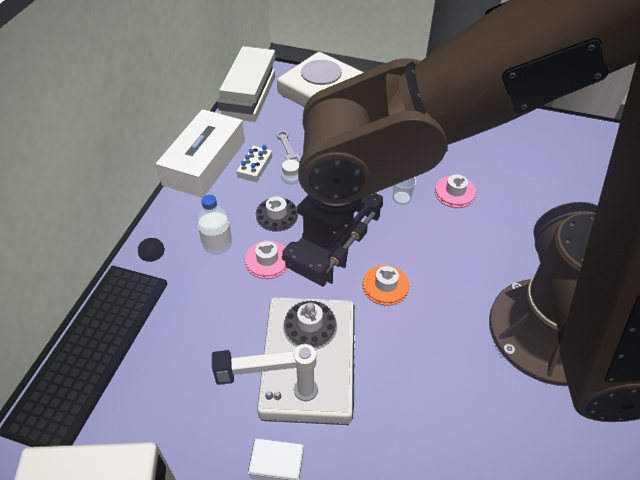

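View pics/scene14.png

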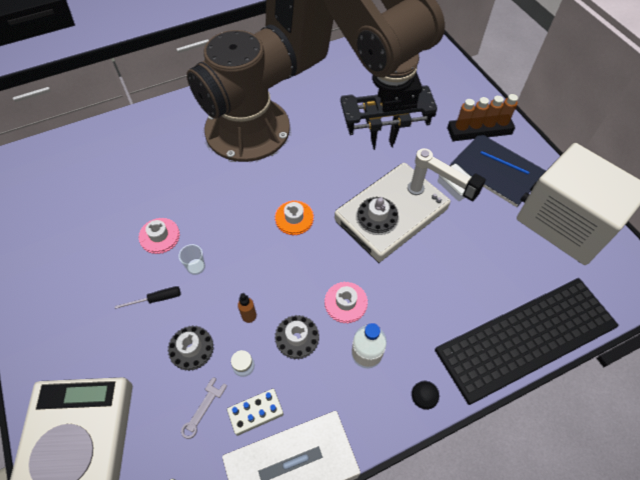

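```bash
python3 -c "
from cell import env
print(env.job_done())"
```

```text
the job is handed in; nothing more can be done
None
```

The job is done and handed in at about 27.5 s of the 69 s allowed; `job_done` returns no verdict, so the result below rests on my own checks.

**What I did:**
- **Sampler arm:** I swung it to its stop, which I confirmed by the contact force rising to about 38 N.
- **Carousel choice:** I measured the keyways of the nearest dark carousel in the wrist picture at about 71° and 191°, a match for the spindle's 120°.
- **Placing and pressing:** I gripped it by the hub, turned it 56.5°, slid it over the spindle with almost no contact force and let it go on the balls. Then I pressed the hub down with the part-open fingers until it met the seat at about 32 N.

**Last checks:**
- **Height:** the finger tips stopped at 96.1 mm, where the hub top should be when home (96 mm). The networks put the carousel's middle at 74 to 77 mm, against 75 expected.
- **Sideways:** the scene camera agrees with the spindle to about 1.5 mm. The side and wrist networks read 3 to 7 mm off in y, which I put down to network error because the spindle and keys pass through the hub in the pictures.
- **Rest of the bench:** the final pictures show the sampler arm parked, the gripper clear and the other carousels and bystanders where they started.

**Two things went differently than expected:**
- **Arm swing:** the fingers jammed against the head and the wrist force reached about 43 N. I moved them inward and carried on.
- **Pressing past the balls:** I saw no more than about 3.5 N of force, below the 5 to 10 N stated. I read forces only at the end of each short move, so I may have missed the peak.

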